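Load a front panel under the keeper of a laser-marking jig and hold it flat

ROBOT

A 7-joint arm with a two-finger parallel gripper is mounted at the origin on the work surface. World frame = base frame: x ahead of the robot, y to its left, z up, the work surface at z = 0. Lengths are in m, angles in rad, forces in N, time in s.
With the tool pointing down it reaches from about 0.425 to 1.025 m from the base axis. Payload 3.6 kg.
Tool frame: the origin (TCP) lies at the very end of the fingers, on their centre line; the grasp point (between the pads) lies 19 mm behind it; z points along the fingers, x is the direction in which the jaws open and shut, and the axes are right-handed (so a half turn about z gives the same grasp; the last joint's range is limited). The gripper opens to 85 mm and grips with 20 to 120 N. Pads are 22 mm wide; open, the fingers measure 114 mm over their backs; the gripper's body (76 mm by 85 mm) begins 54 mm behind the grasp point. The pads swing forward as they close: fully open they stand 13 mm farther back than shut.
Start: joints at [1.204, 0.591, 0.048, 1.609, -0.033, 0.943, -0.034], TCP at [0.195, -0.698, 0.231] pointing down, gripper open.
Joint ranges: [-2.69, 2.69], [-0.47, 2.24], [-1.27, 1.36], [0.19, 2.51], [-1.53, 4.68], [0.08, 2.07], [-3.09, 3.09]. Speed limits (rad/s): [2.57, 2.57, 3.14, 3.14, 3.14, 3.14, 3.14].

INTERFACE

Orientations are given as a rotation vector (axis times angle).
In Python, from workcell import arm, eyes gives the robot as it stands.
- The arm moves only by the tool jog_arm, never from a script. Its arguments are lists of equal length, an entry for each row: "rot": the turn, a rotation vector about the tool's x, y, z in units of 5 degrees (1.0 is 5 degrees), a list of three; "delta_pos": the shift along the tool's x, y, z in units of 30 mm (1.0 is 30 mm), a list of three; "jaw": the opening in per cent of the stroke, from 0 (shut) to 100 (fully open). A call has 1 to 8 rows; each row shifts and turns the commanded pose from where the row before left it, along the tool's axes as they then stand; what a row does not reach is not made up. A row lasts 1/12 s, in which the tool goes at most 41.7 mm and 7.16 degrees, less where a joint would pass 70% of its speed; a pose out of reach is approached as far as the arm can. A call is refused whole if a number of a shift passes 1 or a number of a turn 1, either way. A call with a gripper value outside its range is refused whole. The fingers move at their own pace and stop on an object; "squeeze" is the grip in N (left out, the last holds). Time passes only in rows, so rows that do not move let the fingers close. It gives the time, the measured TCP pose, the force and the opening at its end, in the units of the state.
- arm.get_state(): the state, without advancing time (a new reading comes with each control period).
- eyes.snapshot(name): name is "scene" or "top" or "wrist"; returns (picture, depth): 480x640x3 uint8, red, green, blue; 480x640 float32, m along the optical axis (not along the pixel's ray), 0 where there is no reading.
- eyes.camera_info(name): a dict with "fx", "fy", "cx", "cy" (pixels), "k1" (the pictures are not rectified: a ray, as slopes to the right and down, at radius r is drawn at 1 + k1 r^2 times it, then the intrinsics apply), "eye" and "orientation" of the camera in the world. Camera axes: x right, y down, z forward; pixel columns grow to the right and rows downward; lengths in m; the calibration is good to about 2 mm. A picture is of the moment at which its call begins: read the wrist's pose just before it. camera_info takes no time and is no camera call; for the wrist camera it gives the pose at the moment of the call.
- arm.job_done(): hands the job in, once; it reports no verdict.
The state is a dict: "time_s": time; "joints": joint angles; "joint_velocities": joint speeds; "joint_efforts": joint torques, N m; "eef_pos": TCP position; "tool_rot": TCP orientation; "wrist_force": force on the tool from outside, world axes, zero at the start; "wrist_torque": the same for the moment, N m; "gripper_width": finger opening in m.
Only numpy, scipy, OpenCV 4.12 (cv2) and the standard library are available. Lean on these libraries where they do the work, as an engineer would, in place of code of your own. Each camera call takes 0.05 s, during which the arm holds its last target. There are 200 camera calls.

TASK

Load the front panel into the marking jig: first slide the jig's side stop along its rail until its pointer stands over the index clip, and let it stay there. Then bring the panel by its handle onto the bed and, without lifting the keeper strip, tuck its long edge under the keeper until it is fully home against the back fence with its end up against the stop; leave the other things alone. Finish while still holding the panel, pressed firmly flat on the bed with about a kilogram's push, so that I can fit the clamps.

Things in the scene. Friction and masses are not known exactly. Their poses are not given: they have to be found in the camera images.
- jig: Dark flat marking jig, 250 (x) x 320 (y) mm, fixed on the table, turned up to 0.25 rad. Origin on the table, z up, x from the rail (side nearer the robot) to the fence (far side), y along the rail. In its frame, mm: rail at x -118 to -92, top z 27; in front of it at x -129 a white scale with ticks. Fence: steel ledge along y, upright face at x 60, top z 26.
- bed: The jig's bed: grey facing on which the panel lies, fixed, axes those of the jig. In the jig's frame, mm: x -87 to 59, y -145 to 145, top at z 20. Origin: at the jig's x = 0, y = 0, 3 mm below the bed's top.
- keeper (a joint): Keeper: aluminium strip 290 mm long, 2.5 thick, hinged on the fence (axis along jig y at x 86, z 28.5 mm), lapping over the bed: reaches 20 mm in front of the fence (to jig x 40) plus a turned-up lip (to x 34, top z 33). Underside 6 mm above the bed. Value in rad: 0 down, grows as the edge lifts (0.08 = 4 mm). Held down by a light spring; 2 to 3 N lifts its edge.
- stop_grip (a point): Black upright grip of the sliding stop, 30 (jig x) x 14 (jig y) x 34 mm tall; pinch its 14 mm, fingers closing along the rail. This point: centred, 23 mm above its foot, 11 below its top, 65 above the table. The stop slides along jig y, travel 120 mm, friction about 7 N, stays where left. It starts at the +y end of the rail; the clip is 25 to 110 mm to its -y side.
- stop_pointer (a point): Tip of the stop's thin pointer, on the side nearer the robot, in line (same jig y) with the middle of the grip, 30 mm above the table. Axes are those of the jig.
- stop_face (a point): Working face of the stop: the jig -y side of the 12 mm wide steel bar it carries over the bed, 22 mm to the -y of the pointer. Bar at z 22 to 35 mm, from the rail to its free end at jig x 22 mm. This point: on that face, at jig x -5 mm, z 26 mm. Axes are those of the jig. The panel's short end goes against this face, on its -y side.
- clip_mark (a point): Index clip: small steel block 20 x 6 x 8 mm clamped on the scale, its long side along jig x. This point: middle of its top, 25 mm above the table. Axes are those of the jig. The stop is right when stop_pointer has the same jig y as this mark.
- panel_handle (a point): Middle of the panel's bow handle. The grip bar runs along the panel's y over the plate's middle: 10 mm wide (x), 14 high, 92 free length between its legs. This point: the bar's centre, 40 mm above the panel's underside (bar 33 to 47). Home in the jig: this point at jig x 10 mm, 65 mm to the -y of stop_face, 60 mm above the table.
- panel: Front panel: loose aluminium plate 100 (x) x 130 (y) x 4 mm with a bow handle, 0.2 to 0.3 kg, lying flat on the table, handle up. Origin: centre of its underside, z up. Works the same turned by half a turn; either long edge (130 mm) may go under the keeper.
- wash_bottle: White bottle, 64 mm across, 160 mm tall, standing; a bystander. Origin: centre of its underside.
- reel: White flat reel, 130 mm across, 24 mm high, lying; a bystander. Origin: centre of its underside.
- clamp_strap: Steel clamp strap 80 x 22 x 9 mm with a knurled screw standing on it, 34 mm high in all; a bystander. Origin: centre of its underside.
Things that resemble listed ones, but are neither listed nor needed, are in the scene too. Several things have the shape of the panel; the one meant has the colours described above.

How it is judged:
On the way, in this order (a step that is already met when the one before it is completed fails the run):
1. the stop's pointer stands over the index clip (within 4 mm) (y of stop_pointer in the frame of clip_mark between -0.004 and 0.004 m), for 0.2 s.
2. the panel's edge is under the keeper, fully home against the fence (within 5 mm), flat on the bed, its end within 5 mm of the stop (x of panel_handle in the frame of jig above 0.005 m and y of panel_handle in the frame of stop_face between -0.07 and -0.062 m and z of panel_handle in the frame of jig below 0.063 m and angle between panel_handle's own z axis and vertical below 0.04 rad), for 0.2 s.
At the end, for the whole second after the job is handed in: Pointer within 4 mm of the clip; panel home: within 5 mm of the fence, its end within 5 mm of the stop, square within 0.05 rad, flat within 0.03 rad on the bed, at rest; keeper down (under 0.02 rad); the fingers on the panel and the panel pressed on the bed with 6 to 40 N, its weight included (all of step 1 and x of panel_handle in the frame of jig between 0.005 and 0.014 m and y of panel_handle in the frame of stop_face between -0.07 and -0.062 m and z of panel_handle in the frame of jig between 0.057 and 0.062 m and angle between panel_handle's own z axis and vertical below 0.03 rad and angle between the x axis of panel_handle and the x axis of jig, either way round below 0.05 rad and value of joint keeper below 0.02 rad and linear speed of panel below 0.01 m/s and contact force between panel and bed between 6 and 40 N and contact force between the fingers and panel above 3 N); the arm keeps its last pose, push and grip.
It fails at once if the keeper is lifted (over 0.08 rad, 4 mm at its edge) (value of joint keeper above 0.08 rad).
It fails at once if a bystander is moved by more than 15 mm (distance of any of wash_bottle, reel, clamp_strap from where it was at the start of the episode above 0.015 m).
It also fails if it takes over 61 s, if anything falls off the work surface, if the arm or the gripper's body presses on something with over 40 N, if the wrist force passes 120 N, or if a joint passes its speed limit or range.

## Working session

There is one attempt and no reset: what is moved stays moved. The work goes in short steps, Python scripts to look and compute and a tool call to move; the robot and the scene stay as the last step left them, time stands still between calls to the robot, and variables do not carry over. Pictures are saved under pics/ and viewed, about 8 in all and at most 12, crops included, and the job is handed in when it is done.

Besides the shell and the picture viewer there is one more tool, called after ">>>" as name(argument=value, ...) on one line, values as JSON. jog_arm: Moves the arm, as the interface text tells. Its arguments: {"type":"object","properties":{"rot":{"type":"array"},"delta_pos":{"type":"array"},"jaw":{"type":"array"},"squeeze":{"type":"number"}},"required":["rot","delta_pos","jaw"]}

```bash
mkdir -p pics; ls
cat > h.py <<'E'
import numpy as np, cv2
from scipy.spatial.transform import Rotation as R
from workcell import arm, eyes
def cam(n):
    i=eyes.camera_info(n); return i
def Rm(i):
    o=np.array(i["orientation"],float)
    return o if o.shape==(3,3) else (R.from_rotvec(o).as_matrix() if o.size==3 else R.from_quat(o).as_matrix())
def ray(i,u,v):
    d=np.array([(u-i["cx"])/i["fx"],(v-i["cy"])/i["fy"]]); s=d.copy()
    for _ in range(20): s=d/(1+i["k1"]*(s@s))
    return Rm(i)@np.array([s[0],s[1],1])
def onz(i,u,v,z):
    r=ray(i,u,v); e=np.array(i["eye"]); return e+r*(z-e[2])/r[2]
def proj(i,p):
    q=Rm(i).T@(np.array(p)-np.array(i["eye"])); s=q[:2]/q[2]; s=s*(1+i["k1"]*(s@s))
    return np.array([s[0]*i["fx"]+i["cx"],s[1]*i["fy"]+i["cy"]])
def deproj(i,u,v,d):
    return np.array(i["eye"])+ray(i,u,v)*d
E
python3 - <<'E'
from h import *
for n in ("top","scene"):
    i=cam(n); print(n,i)
    p,d=eyes.snapshot(n); cv2.imwrite(f"pics/{n}0.png",p[...,::-1]); np.save(f"{n}0.npy",d); np.save(f"{n}0p.npy",p)
print(arm.get_state()); print(cam("wrist"))
E
```

```text
pics
top {'fx': 607.3879044298794, 'fy': 607.3879044298794, 'cx': 305.3453798701548, 'cy': 239.43673137636333, 'k1': -0.02814224878263766, 'eye': array([ 0.35707366, -0.04226586,  1.72047074]), 'orientation': array([-2.15250192,  2.18844692, -0.12744361])}
scene {'fx': 455.8877291662235, 'fy': 455.8877291662235, 'cx': 321.27530888207855, 'cy': 237.74018697834035, 'k1': -0.08677850630743145, 'eye': array([1.58929392, 0.14275413, 1.06746455]), 'orientation': array([-1.60896705, -1.91477588,  0.84381767])}
{'time_s': 0.1, 'joints': array([ 1.20454323,  0.59198951,  0.04826884,  1.60969608, -0.03334233,
        0.94272749, -0.03366241]), 'joint_velocities': array([ 9.23504588e-05, -6.51895382e-04, -7.40158941e-04, -2.65377588e-03,
       -2.13539028e-04, -7.66840058e-04,  3.09249863e-05]), 'joint_efforts': array([ 3.56010270e-03, -5.49996758e+01,  1.55256875e+00, -1.98825395e+01,
        9.66639665e-03,  3.86416388e-03, -2.67347019e-06]), 'eef_pos': array([ 0.19514166, -0.6974619 ,  0.23028086]), 'tool_rot': array([-2.50201109,  1.89793889,  0.00257584]), 'wrist_force': array([ 0.22506542,  0.53899008, -0.45909054]), 'wrist_torque': array([-0.04137638,  0.01964981,  0.02542987]), 'gripper_width': 0.08502109985895603}
{'fx': 415.47682983800894, 'fy': 415.47682983800894, 'cx': 316.88267344279075, 'cy': 233.9252208255365, 'k1': -0.09412360652226966, 'eye': array([ 0.2736025 , -0.67559439,  0.37280242]), 'orientation': array([ 2.28713472, -1.73671749, -0.28443359])}
```

View pics/top0.png

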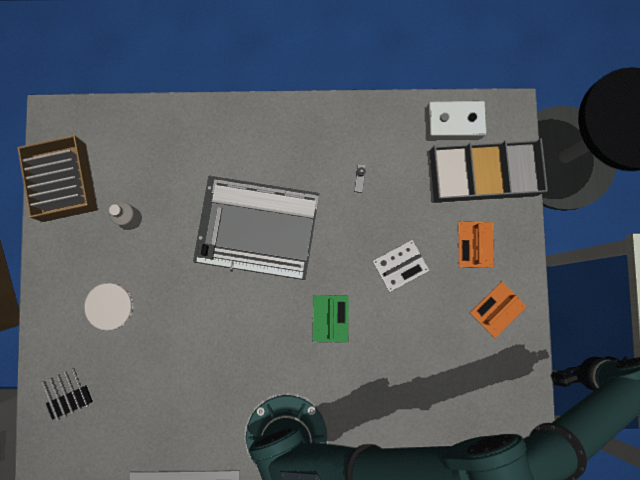

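View pics/scene0.png

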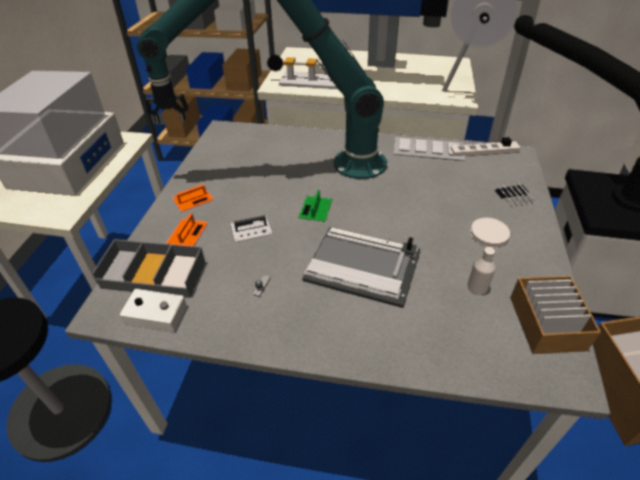

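Top view: the jig is at about (258,227), with its black stop at the left (+y) end (207,250). The clip is possibly at (232,265). The aluminium panel is at (401,265); the orange and green ones are lookalikes. I'll enlarge the jig and panel.

Run:
```python
from h import *
p=np.load("top0p.npy")[...,::-1]
a=cv2.resize(p[170:285,188:328],None,fx=5.7,fy=5,interpolation=cv2.INTER_CUBIC)[:, :]
a=cv2.resize(p[170:285,188:328],(700,575),interpolation=cv2.INTER_CUBIC); cv2.imwrite("pics/jigc.png",a)
d=np.load("top0.npy")
i=cam("top")
for u,v in [(258,230),(401,268),(360,180),(120,215),(110,306),(400,350),(207,250)]:
    print(u,v,deproj(i,u,v,d[v,u]))
# jig footprint: height 8..60mm in region
P=np.array([[deproj(i,u,v,d[v,u]) for u in range(185,335)] for v in range(165,290)])
m=((P[...,2]>.008)&(P[...,2]<.1)).astype(np.uint8)
c=max(cv2.findContours(m,cv2.RETR_EXTERNAL,cv2.CHAIN_APPROX_NONE)[0],key=cv2.contourArea)
r=cv2.minAreaRect(c+np.array([185,165])); print(r, cv2.boxPoints(r))
```

```text
258 230 [0.56998451 0.07296854 0.01760114]
401 268 [ 4.56989734e-01 -3.30824134e-01 -4.55687007e-04]
360 180 [ 0.71031222 -0.21970679  0.01185425]
120 215 [0.60062059 0.42784647 0.13765516]
110 306 [0.36311678 0.48471021 0.02678229]
400 350 [ 0.22716991 -0.32013369  0.00134199]
207 250 [0.51157451 0.21028889 0.06091601]
((255.49278259277344, 228.33221435546875), (115.78530883789062, 92.15834045410156), 8.841814041137695) [[191.20541 264.9653 ]
 [205.37079 173.90213]
 [319.78015 191.69913]
 [305.61478 282.7623 ]]
```

View pics/jigc.png

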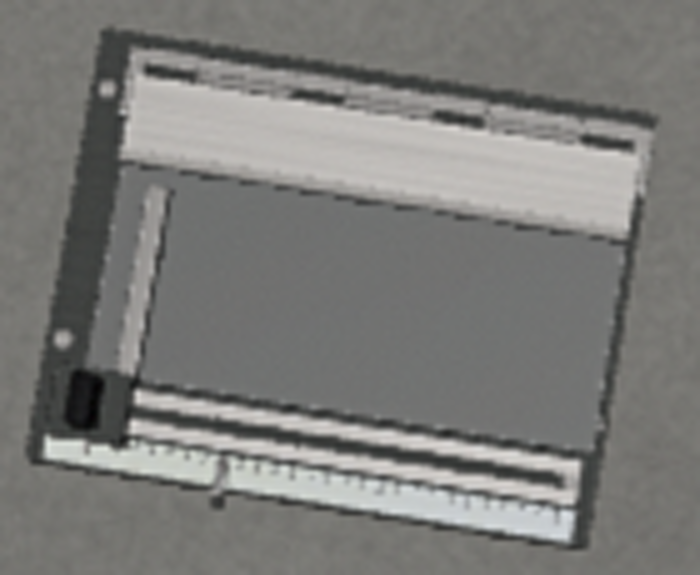

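```bash
cat >> h.py <<'E'
def tool():
    s=arm.get_state(); return np.array(s["eef_pos"]),R.from_rotvec(s["tool_rot"])
def delta(target,yawdir=None):
    """units to move to target (tool axes), z-turn units so tool x points to yawdir (mod pi)"""
    p,r=tool(); d=r.inv().apply(np.array(target)-p)/.03
    x=r.as_matrix()[:,0]; cur=np.degrees(np.arctan2(x[1],x[0])); t=None
    if yawdir is not None: t=-((yawdir-cur+90)%180-90)/5
    return np.round(d,3),t
E
python3 - <<'E'
from h import *
i=cam("top")
for n,(u,v),z in [("BL",(191.2,265),.012),("TL",(205.4,173.9),.012),("TR",(319.8,191.7),.012),("BR",(305.6,282.8),.012),("clip",(232.2,266.4),.025),("grip",(204.8,249.6),.076),("panel",(401,266),.02)]:
    print(n,onz(i,u,v,z))
p,r=tool(); w=cam("wrist"); print("cam in tool",r.inv().apply(w["eye"]-p)); print(r.as_matrix().T@Rm(w))
E
```

```text
BL [0.47444731 0.262207   0.012     ]
TL [0.73486195 0.22248349 0.012     ]
TR [ 0.67803201 -0.10389101  0.012     ]
BR [ 0.41917289 -0.05892533  0.012     ]
clip [0.46779592 0.14538872 0.025     ]
grip [0.51135743 0.21397008 0.076     ]
panel [ 0.46142215 -0.32758312  0.02      ]
cam in tool [-0.00020036 -0.08144296 -0.1425261 ]
[[ 9.99999092e-01 -1.33860801e-03  1.52936649e-04]
 [ 1.22100772e-03  9.48379405e-01  3.17135638e-01]
 [-5.69562274e-04 -3.17135163e-01  9.48380179e-01]]
```

>>> jog_arm(rot=[[0, 0, 0.84], [0, 0, 0.84], [0, 0, 0.84], [0, 0, 0.84], [0, 0, 0.84], [0, 0, 0.84]], delta_pos=[[0, 0, 0], [0, 0, 0], [0, 0, -0.5], [0, 0, -0.5], [0, 0, 0], [0, 0, 0]], jaw=[100, 100, 100, 100, 100, 100])

```text
time_s: 0.6
eef_pos: [0.1954, -0.6986, 0.2621]
tool_rot: [2.024, -2.402, 0.002]
wrist_force: [-0.4, 0.9, -0.1]
gripper_width: 0.0852
```

>>> jog_arm(rot=[[0, 0, 0], [0, 0, 0], [0, 0, 0], [0, 0, 0], [0, 0, 0], [0, 0, 0], [0, 0, 0], [0, 0, 0]], delta_pos=[[-0.92, -0.49, 0], [-0.92, -0.49, 0], [-0.92, -0.49, 0], [-0.92, -0.49, 0], [-0.92, -0.49, 0], [-0.92, -0.49, 0], [-0.92, -0.49, 0], [-0.92, -0.49, 0]], jaw=[100, 100, 100, 100, 100, 100, 100, 100])

```text
time_s: 1.27
eef_pos: [0.3485, -0.4983, 0.2609]
tool_rot: [-2.028, 2.399, 0.002]
wrist_force: [-0.1, -0.1, -0.3]
gripper_width: 0.0856
```

>>> jog_arm(rot=[[0, 0, 0], [0, 0, 0], [0, 0, 0], [0, 0, 0], [0, 0, 0], [0, 0, 0], [0, 0, 0], [0, 0, 0]], delta_pos=[[-0.92, -0.49, 0], [-0.92, -0.49, 0], [-0.92, -0.49, 0], [-0.92, -0.49, 0], [-0.92, -0.49, 0], [-0.92, -0.49, 0], [-0.92, -0.49, 0], [-0.92, -0.49, 0]], jaw=[100, 100, 100, 100, 100, 100, 100, 100])

```text
time_s: 1.93
eef_pos: [0.5011, -0.3003, 0.261]
tool_rot: [2.028, -2.399, -0.001]
wrist_force: [0.7, -0.5, 1.2]
gripper_width: 0.0858
```

>>> jog_arm(rot=[[0, 0, 0], [0, 0, 0], [0, 0, 0], [0, 0, 0], [0, 0, 0], [0, 0, 0], [0, 0, 0], [0, 0, 0]], delta_pos=[[-0.9, 0.04, 0], [-0.9, 0.04, 0], [-0.9, 0.04, 0], [-0.9, 0.04, 0], [-0.9, 0.04, 0], [-0.9, 0.04, 0], [-0.9, 0.04, 0], [-0.9, 0.04, 0]], jaw=[100, 100, 100, 100, 100, 100, 100, 100])

```text
time_s: 2.6
eef_pos: [0.5267, -0.0859, 0.261]
tool_rot: [2.028, -2.399, -0.001]
wrist_force: [0.4, 0.0, 0.3]
gripper_width: 0.0849
```

>>> jog_arm(rot=[[0, 0, 0], [0, 0, 0], [0, 0, 0], [0, 0, 0], [0, 0, 0], [0, 0, 0], [0, 0, 0], [0, 0, 0]], delta_pos=[[-0.9, 0.04, 0], [-0.9, 0.04, 0], [-0.9, 0.04, 0], [-0.9, 0.04, 0], [-0.9, 0.04, 0], [-0.9, 0.04, 0], [-0.8, 0.04, 0], [0, 0, 0]], jaw=[100, 100, 100, 100, 100, 100, 100, 100])

```text
time_s: 3.27
eef_pos: [0.5498, 0.1046, 0.2611]
tool_rot: [-2.037, 2.388, 0.004]
wrist_force: [-0.2, 1.4, 0.7]
gripper_width: 0.0853
```

Run:
```python
from h import *
import pickle
w=cam("wrist"); p,d=eyes.snapshot("wrist"); pickle.dump((w,p,d),open("w1.pkl","wb")); cv2.imwrite("pics/w1.png",p[...,::-1])
print(tool()[0],tool()[1].as_matrix(),arm.get_state()["time_s"])
```

```text
[0.54950938 0.10124541 0.26095914] [[-1.60262993e-01 -9.87074237e-01 -4.72743377e-04]
 [-9.87073479e-01  1.60262197e-01  1.40579201e-03]
 [-1.31185819e-03  6.91928885e-04 -9.99998900e-01]] 3.3167
```

View pics/w1.png

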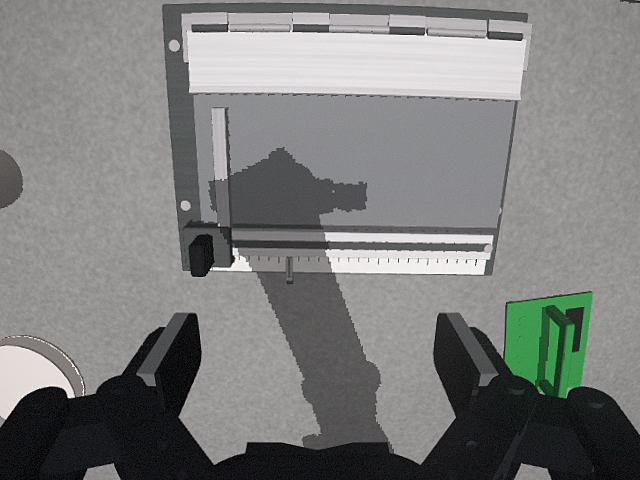

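The wrist view shows the whole jig: clip at about (290,270), grip at (201,255), bed edges near columns 195 and 508, and the keeper lip edge near row 96. I'll fit the frame from depth and edges.

```bash
cat >> h.py <<'E'
def cloud(w,d):
    v,u=np.mgrid[:480,:640]
    a=np.stack([(u-w["cx"])/w["fx"],(v-w["cy"])/w["fy"]],-1); s=a.copy()
    for _ in range(15): s=a/(1+w["k1"]*(s**2).sum(-1,keepdims=True))
    r=np.concatenate([s,np.ones((480,640,1))],-1)*d[...,None]
    return r@Rm(w).T+np.array(w["eye"])
E
python3 - <<'E'
from h import *; import pickle
w,p,d=pickle.load(open("w1.pkl","rb")); P=cloud(w,d); g=cv2.cvtColor(p,cv2.COLOR_RGB2GRAY).astype(float)
print("bed z",np.median(P[120:140,380:480,2]),np.std(P[120:140,380:480,2]),"table",np.median(P[330:380,330:360,2]), "keeper",np.median(P[50:60,250:450,2]))
print("zprof col400",[(v,round(P[v,400,2]*1e3,1),int(g[v,400])) for v in range(84,106,1)])
print("col430",[(v,round(P[v,430,2]*1e3,1),int(g[v,430])) for v in range(220,280,2)])
print("row130L",[(u,round(P[130,u,2]*1e3,1),int(g[130,u])) for u in range(182,204)])
print("row130R",[(u,round(P[130,u,2]*1e3,1),int(g[130,u])) for u in range(502,522)])
m=(P[...,2]>.066)&(P[...,2]<.085); m[:, :150]=0; m[:,300:]=0;m[300:]=0
q=P[m]; print("grip",m.sum(),q.mean(0),q.min(0),q.max(0),np.argwhere(m).min(0),np.argwhere(m).max(0))
print("clip rows",[(v,[int(x) for x in g[v,280:302]],[round(z*1e3) for z in P[v,280:302,2]]) for v in (258,262,266,270,274,278,282,284)])
E
```

```text
bed z 0.01997552558750948 0.025693197135004862 table -0.0003311406630017999 keeper 0.028457027989055556
zprof col400 [(84, np.float64(29.2), 224), (85, np.float64(27.4), 227), (86, np.float64(29.0), 227), (87, np.float64(28.3), 225), (88, np.float64(28.2), 216), (89, np.float64(28.8), 204), (90, np.float64(27.7), 210), (91, np.float64(30.3), 207), (92, np.float64(28.8), 208), (93, np.float64(30.1), 212), (94, np.float64(30.1), 206), (95, np.float64(32.0), 169), (96, np.float64(20.2), 96), (97, np.float64(19.9), 114), (98, np.float64(17.9), 144), (99, np.float64(18.9), 144), (100, np.float64(19.9), 145), (101, np.float64(19.5), 142), (102, np.float64(20.6), 141), (103, np.float64(19.6), 145), (104, np.float64(20.9), 142), (105, np.float64(19.7), 140)]
col430 [(220, np.float64(19.9), 140), (222, np.float64(20.9), 139), (224, np.float64(18.9), 143), (226, np.float64(16.6), 125), (228, np.float64(16.7), 93), (230, np.float64(16.5), 90), (232, np.float64(24.1), 104), (234, np.float64(27.5), 199), (236, np.float64(25.3), 229), (238, np.float64(27.6), 231), (240, np.float64(27.0), 229), (24
[... 2806 characters left out ...]
7, 89, 89, 94, 96, 104, 79, 72, 98, 103, 84, 78, 95, 91, 85, 89, 90, 88, 87, 91], [-1, -2, 0, -1, -1, -1, 26, 23, 26, 25, 26, 27, 16, 1, 0, -1, -1, 0, 0, 0, -1, -1]), (278, [81, 85, 86, 88, 86, 85, 105, 111, 112, 111, 108, 110, 74, 77, 94, 89, 85, 89, 87, 87, 89, 86], [0, 0, -1, -2, -1, 1, 26, 24, 25, 24, 26, 24, 18, 0, 0, -1, 0, -1, 0, 1, 0, 0]), (282, [89, 87, 89, 82, 83, 92, 71, 41, 51, 45, 49, 50, 50, 82, 96, 90, 85, 85, 88, 92, 93, 87], [0, 0, -1, -1, -1, -1, 21, 21, 21, 21, 20, 21, 19, -2, 0, -1, 0, 0, 0, 1, -1, 2]), (284, [89, 90, 89, 84, 88, 92, 90, 79, 70, 77, 77, 79, 88, 89, 96, 97, 87, 93, 93, 88, 89, 89], [0, 0, 0, -1, 0, -1, -1, -1, 0, -1, 0, -1, 0, 0, 0, 0, 0, -1, 0, 0, 0, 0])]
```

Run:
```python
from h import *; import pickle
w,p,d=pickle.load(open("w1.pkl","rb")); P=cloud(w,d)
Z=cv2.medianBlur(P[...,2].astype(np.float32),3); g=cv2.cvtColor(p,cv2.COLOR_RGB2GRAY).astype(float)
F=lambda pts:cv2.fitLine(np.array(pts,np.float32),cv2.DIST_HUBER,0,1e-4,1e-4).ravel()
L=[];Rr=[];lip=[];rf=[];rn=[]
for v in range(110,170):
    u=185+np.argmax(np.diff(g[v,185:205]))+.5; L.append(onz(w,u,v,.02)[:2])
    u=498+np.argmin(np.diff(g[v,498:520]))+.5; Rr.append(onz(w,u,v,.02)[:2])
for u in range(240,500,3):
    c=P[:,u,2]
    v=[k for k in range(85,110) if c[k]>.0275][-1]+.5; lip.append(onz(w,u,v,.033)[:2])
    if u>340 and u<480:
        v=[k for k in range(236,272) if c[k]>.022][-1]+.5; rn.append(onz(w,u,v,.027)[:2])
        v=[k for k in range(218,250) if c[k]>.0235][0]-.5; rf.append(onz(w,u,v,.027)[:2])
ls={n:F(q) for n,q in dict(L=L,R=Rr,lip=lip,rn=rn,rf=rf).items()}
for n,l in ls.items():
    a=np.degrees(np.arctan2(l[1],l[0])); print(n,l, "yaw",(a-(0 if n in"LR" else 90)+90)%180-90)
yaw=np.radians(np.mean([(np.degrees(np.arctan2(ls[n][1],ls[n][0]))-90+90)%180-90 for n in("lip","rn","rf")]+[(np.degrees(np.arctan2(ls[n][1],ls[n][0]))+90)%180-90 for n in"LR"]))
ex=np.array([np.cos(yaw),np.sin(yaw)]); ey=np.array([-ex[1],ex[0]])
m=lambda q,e:np.median(np.array(q)@e)*1e3
print("yaw",np.degrees(yaw)); xs=dict(lip=m(lip,ex)-34,rn=m(rn,ex)+118,rf=m(rf,ex)+92); ys=dict(L=m(L,ey)-145,R=m(Rr,ey)+145); print(xs,ys)
ox=np.mean(list(xs.values()))/1e3; oy=np.mean(list(ys.values()))/1e3
J=np.array([ex*ox+ey*oy]).ravel(); print("jig",J)
A=np.column_stack([ex,ey])
mk=(P[...,2]>.0715)&(P[...,2]<.085); mk[:,:150]=0; mk[:,300:]=0;mk[300:]=0
q=(P[mk][:,:2]-J)@A*1e3; print("grip",np.percentile(q,[3,50,97],axis=0),P[mk][:,2].mean())
mk=(Z>.0215)&(Z<.03); mk[:,:280]=0; mk[:,300:]=0;mk[:263]=0;mk[281:]=0
q=(P[mk][:,:2]-J)@A*1e3; print("clip",np.percentile(q,[3,50,97],axis=0),mk.sum(),[ (onz(w,u,270,.025)[:2]-J)@A*1e3 for u in(285.6,291.5)])
mk=(P[...,2]>.031)&(P[...,2]<.038); mk[:,:195]=0; mk[:,240:]=0; mk[205:]=0;mk[:115]=0
q=(P[mk][:,:2]-J)@A*1e3; print("bar",np.percentile(q,[3,50,97],axis=0),P[mk][:,2].mean())
np.savez("jig.npz",J=J,yaw=yaw)
```

```text
L [ 0.9863399  -0.16472247  0.611222    0.20858741] yaw -9.48111
R [ 0.98586255 -0.16755615  0.5664485  -0.07748282] yaw -9.64576
lip [0.1744534  0.98466545 0.62074655 0.02727128] yaw -10.046852
rn [0.17522325 0.9845287  0.46880066 0.03618476] yaw -10.091652
rf [0.17333522 0.98486286 0.49505383 0.03071281] yaw -9.981796
yaw -9.849434
{'lip': np.float64(572.9988338005235), 'rn': np.float64(573.6499859896181), 'rf': np.float64(574.4493210753284)} {'L': np.float64(165.08289981467942), 'R': np.float64(165.5618226612372)}
jig [0.59352342 0.06474881]
grip [[-117.71655762  129.25092259]
 [-103.42963155  134.80891766]
 [ -90.39454584  141.47796118]] 0.07469043729190476
clip [[-143.15302729   57.3597702 ]
 [-134.65155313   59.69597161]
 [-125.79455085   62.45096218]] 103 [array([-133.25879382,   62.7664752 ]), array([-133.16991855,   56.91225636])]
bar [[-62.00830639 113.70086928]
 [-23.24231156 119.17991272]
 [ 13.80468223 125.17376024]] 0.03474277904951019
```

```bash
cat >> h.py <<'E'
try:
    _j=np.load("jig.npz"); J=_j["J"]; yaw=float(_j["yaw"]); A=np.array([[np.cos(yaw),-np.sin(yaw)],[np.sin(yaw),np.cos(yaw)]])
except Exception: pass
def w2(x,y,z): return np.append(J+A@np.array([x,y]),z)
def tj():
    p,r=tool(); x=r.as_matrix()[:,0]; return np.round(np.append((p[:2]-J)@A,p[2])*1e3,1), round(np.degrees(np.arctan2(x[1],x[0])-yaw),2)
E
python3 - <<'E'
from h import *
print(tj(), delta(w2(-.104,.135,.046),np.degrees(yaw)-90))
E
```

```text
(array([-49.6,  28.4, 261. ]), np.float64(-89.37)) (array([-3.563,  1.769,  7.171]), np.float64(0.12545290793555636))
```

>>> jog_arm(rot=[[0, 0, 0.12], [0, 0, 0], [0, 0, 0], [0, 0, 0], [0, 0, 0]], delta_pos=[[-0.89, 0.44, 0.2], [-0.89, 0.44, 0.2], [-0.89, 0.44, 0.2], [-0.89, 0.44, 0.2], [0, 0, 0.4]], jaw=[60, 60, 60, 60, 60])

```text
time_s: 3.73
eef_pos: [0.5148, 0.2184, 0.2259]
tool_rot: [-2.022, 2.399, 0.005]
wrist_force: [-0.7, 1.0, -0.1]
gripper_width: 0.0514
```

>>> jog_arm(rot=[[0, 0, 0], [0, 0, 0], [0, 0, 0], [0, 0, 0], [0, 0, 0], [0, 0, 0], [0, 0, 0], [0, 0, 0]], delta_pos=[[0, 0, 0.9], [0, 0, 0.9], [0, 0, 0.9], [0, 0, 0.9], [0, 0, 0.9], [0, 0, 0.9], [0, 0, 0.5], [0, 0, 0]], jaw=[60, 60, 60, 60, 60, 60, 60, 60])

```text
time_s: 4.4
eef_pos: [0.5142, 0.2091, 0.045]
tool_rot: [2.009, -2.405, -0.001]
wrist_force: [-0.0, 0.6, -0.8]
gripper_width: 0.051
```

```bash
python3 -c "
from h import *
print(tj(), arm.get_state()['wrist_force'])"
```

```text
(array([-102.9,  128.6,   45. ]), np.float64(-90.41)) [-0.0110006   0.56050239 -0.75244266]
```

>>> jog_arm(rot=[[0, 0, -0.08], [0, 0, 0], [0, 0, 0], [0, 0, 0], [0, 0, 0], [0, 0, 0], [0, 0, 0], [0, 0, 0]], delta_pos=[[-0.2, 0.03, 0], [0, 0, 0], [0, 0, 0], [0, 0, 0], [0, 0, 0], [0, 0, 0], [0, 0, 0], [0, 0, 0]], jaw=[60, 60, 0, 0, 0, 0, 0, 0], squeeze=40)

```text
time_s: 5.07
eef_pos: [0.517, 0.2172, 0.0495]
tool_rot: [-2.022, 2.403, -0.001]
wrist_force: [-0.4, -2.7, 6.3]
gripper_width: 0.0135
```

```bash
python3 -c "
from h import *
print(tj(), arm.get_state()['wrist_force'],arm.get_state()['gripper_width'])"
```

```text
(array([-101.5,  137.1,   49.5]), np.float64(-89.99)) [-0.43060375 -2.67015623  6.29808928] 0.013533044649209503
```

>>> jog_arm(rot=[[0, 0, 0], [0, 0, 0], [0, 0, 0], [0, 0, 0], [0, 0, 0], [0, 0, 0], [0, 0, 0], [0, 0, 0]], delta_pos=[[0, 0, -0.1], [0.4, 0, 0], [0.5, 0, 0], [0.5, 0, 0], [0.5, 0, 0], [0.4, 0, 0], [0.2, 0, 0], [0, 0, 0]], jaw=[0, 0, 0, 0, 0, 0, 0, 0])

```text
time_s: 5.73
eef_pos: [0.5041, 0.1443, 0.0497]
tool_rot: [-2.022, 2.402, 0.001]
wrist_force: [4.1, 1.7, -21.6]
gripper_width: 0.0137
```

```bash
python3 -c "
from h import *; import pickle
w=cam('wrist'); p,d=eyes.snapshot('wrist'); pickle.dump((w,p,d),open('w2.pkl','wb')); cv2.imwrite('pics/w2.png',p[...,::-1])
print(tj(), arm.get_state()['wrist_force'],arm.get_state()['gripper_width'])"
```

```text
(array([-101.7,   63. ,   49.7]), np.float64(-89.96)) [  4.97312381   0.92573378 -23.17492438] 0.013208932445061732
```

View pics/w2.png

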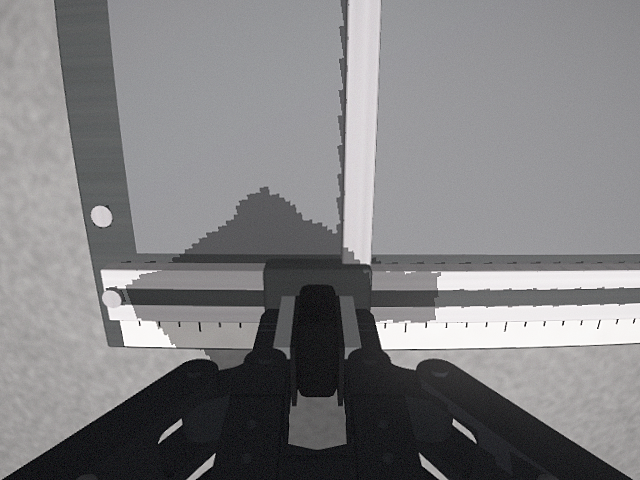

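Grip is held. The fingers hide the clip, so I'll release, back up and check.

>>> jog_arm(rot=[[0, 0, 0], [0, 0, 0], [0, 0, 0], [0, 0, 0], [0, 0, 0], [0, 0, 0], [0, 0, 0], [0, 0, 0]], delta_pos=[[0, 0, 0.08], [0, 0, 0], [0, 0, 0], [0, 0, 0], [0, 0, 0], [0, 0, -0.5], [0, 0, -1], [0, -0.8, -1]], jaw=[0, 50, 50, 50, 50, 50, 50, 50])

```text
time_s: 6.45
eef_pos: [0.5205, 0.1402, 0.1233]
tool_rot: [2.023, -2.391, -0.008]
wrist_force: [0.5, -0.1, -1.2]
gripper_width: 0.0427
```

>>> jog_arm(rot=[[0, 0, 0], [0, 0, 0], [0, 0, 0], [0, 0, 0], [0, 0, 0], [0, 0, 0], [0, 0, 0], [0, 0, 0]], delta_pos=[[0, -0.8, -1], [0, -0.8, -1], [0, 0, -1], [0, 0, -1], [0, 0, 0], [0, 0, 0], [0, 0, 0], [0, 0, 0]], jaw=[100, 100, 100, 100, 100, 100, 100, 100])

```text
time_s: 7.12
eef_pos: [0.5733, 0.1315, 0.2425]
tool_rot: [2.023, -2.4, -0.002]
wrist_force: [-0.8, 0.5, -0.7]
gripper_width: 0.0857
```

Run:
```python
from h import *; import pickle
w=cam('wrist'); p,d=eyes.snapshot('wrist'); pickle.dump((w,p,d),open('w3.pkl','wb')); cv2.imwrite('pics/w3.png',p[...,::-1])
print(tj(),arm.get_state()["time_s"]); P=cloud(w,d); Q=np.dstack([(P[...,:2]-J)@A,P[...,2]])
def box(n,x0,x1,y0,y1,z0,z1):
    m=(Q[...,0]>x0)&(Q[...,0]<x1)&(Q[...,1]>y0)&(Q[...,1]<y1)&(Q[...,2]>z0)&(Q[...,2]<z1); m[:,:]&=~(np.arange(480)[:,None]>330)
    q=Q[m]*1e3; print(n,m.sum(),np.percentile(q,[2,50,98],axis=0).round(1).tolist())
box("grip",-.13,-.08,.02,.11,.0715,.085); box("bar",-.06,.02,.0,.08,.031,.04); box("clip",-.15,-.125,.03,.09,.0215,.027)
box("near",-.16,-.118,.03,.09,.0275,.035)
box("lip",.02,.039,-.1,.1,.030,.04)
```

```text
(array([-31.3,  62.4, 242.3]), np.float64(-89.9)) 7.1667
grip 548 [[-118.4, 57.1, 72.3], [-103.5, 63.7, 74.8], [-90.3, 70.4, 76.4]]
bar 1300 [[-58.2, 41.4, 33.1], [-17.9, 47.2, 34.8], [18.6, 52.9, 36.3]]
clip 4 [[-149.2, 58.1, 21.5], [-149.0, 59.5, 21.8], [-147.8, 60.9, 22.0]]Traceback (most recent call last):
  File "<stdin>", line 8, in <module>
  File "<stdin>", line 6, in box
    return _quantile_unchecked(
        a, q, axis, out, overwrite_input, method, keepdims, weights)
    return _ureduce(a,
                    func=_quantile_ureduce_func,
    ...<5 lines>...
                    overwrite_input=overwrite_input,
                    method=method)
    r = func(a, **kwargs)
    result = _quantile(arr,
                       quantiles=q,
    ...<2 lines>...
                       out=out,
                       weights=wgt)
    slices_having_nans = np.isnan(arr[-1, ...])
                                  ~~~^^^^^^^^^
IndexError: index -1 is out of bounds for axis 0 with size 0
```

View pics/w3.png

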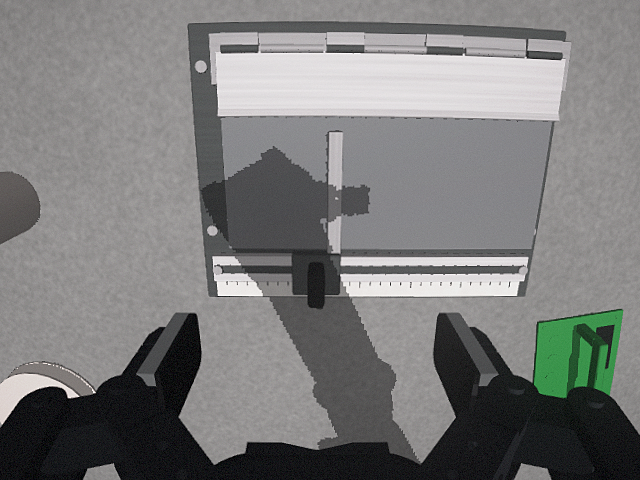

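The stop now hides the clip from here. I'll check the frame's consistency between this picture and the first, using the bed edges.

Run:
```python
from h import *; import pickle
for f,(l0,l1,r0,r1,vs) in {"w1":(185,205,498,520,range(110,165)),"w3":(212,235,530,556,range(135,175))}.items():
    w,p,d=pickle.load(open(f+".pkl","rb")); g=cv2.cvtColor(p,cv2.COLOR_RGB2GRAY).astype(float); L=[];Rr=[]
    for v in vs:
        u=l0+np.argmax(np.diff(g[v,l0:l1]))+.5; L.append((onz(w,u,v,.02)[:2]-J)@A*1e3)
        u=r0+np.argmin(np.diff(g[v,r0:r1]))+.5; Rr.append((onz(w,u,v,.02)[:2]-J)@A*1e3)
    P=cloud(w,d); lip=[]
    for c in range(360,500,3):
        k=[k for k in range(85,135) if P[k,c,2]>.0275][-1]+.5; lip.append((onz(w,c,k,.033)[:2]-J)@A*1e3)
    for n,q in (("L",L),("R",Rr)): q=np.array(q); print(f,n,np.median(q[:,1]),np.polyfit(q[:,0],q[:,1],1)[0])
    q=np.array(lip);print(f,"lip",np.median(q[:,0]),np.polyfit(q[:,1],q[:,0],1)[0])
```

```text
w1 L 144.7747046801856 0.006036248541171946
w1 R -144.76146709140744 0.0046093834810282605
w1 lip 33.08910360464825 0.037804553221439975
w3 L 144.89738190765596 0.0010208575232248465
w3 R -144.7696358729482 -0.007533419447859189
w3 lip 33.28061201234533 0.0049885372034812695
```

Frames agree to 0.1 mm: pointer at y≈63.3, clip at 59.7, so it needs another −3.6 mm. Re-gripping.

>>> jog_arm(rot=[[0, 0, 0], [0, 0, 0], [0, 0, 0], [0, 0, 0], [0, 0, 0], [0, 0, 0], [0, 0, 0], [0, 0, 0]], delta_pos=[[0, 0.8, 0.5], [0, 0.8, 0.9], [0, 0.8, 0.9], [0, 0, 0.9], [0, 0, 0.9], [0, 0, 0.9], [0, 0, 0.9], [0, 0, 0.5]], jaw=[50, 50, 50, 50, 50, 50, 50, 50])

```text
time_s: 7.83
eef_pos: [0.5013, 0.1434, 0.0484]
tool_rot: [2.021, -2.398, -0.003]
wrist_force: [0.1, 0.5, -0.5]
gripper_width: 0.0428
```

>>> jog_arm(rot=[[0, 0, 0], [0, 0, 0], [0, 0, 0], [0, 0, 0], [0, 0, 0], [0, 0, 0]], delta_pos=[[0, 0, 0], [0, 0, 0], [0, 0, 0], [0, 0, 0], [0, 0, 0], [0, 0, 0]], jaw=[50, 0, 0, 0, 0, 0])

```text
time_s: 8.33
eef_pos: [0.5042, 0.1442, 0.0526]
tool_rot: [-2.023, 2.402, -0.001]
wrist_force: [-0.0, 1.0, -1.5]
gripper_width: 0.0135
```

```bash
python3 -c "
from h import *
print(tj(), arm.get_state()['wrist_force'],arm.get_state()['gripper_width'])"
```

```text
(array([-101.6,   63. ,   52.6]), np.float64(-89.95)) [-0.03254572  0.96387266 -1.5421473 ] 0.013466229807918324
```

>>> jog_arm(rot=[[0, 0, 0], [0, 0, 0], [0, 0, 0], [0, 0, 0], [0, 0, 0]], delta_pos=[[0.07, 0, 0], [0.07, 0, 0], [0, 0, 0], [0, 0, 0], [0, 0, 0]], jaw=[0, 0, 0, 0, 0])

```text
time_s: 8.75
eef_pos: [0.504, 0.1429, 0.0526]
tool_rot: [-2.023, 2.398, 0.002]
wrist_force: [0.7, 5.2, -2.7]
gripper_width: 0.013
```

```bash
python3 -c "
from h import *
print(tj(), arm.get_state()['wrist_force'],arm.get_state()['gripper_width'])"
```

```text
(array([-101.5,   61.7,   52.6]), np.float64(-89.84)) [ 0.72281917  5.20411831 -2.69786434] 0.013042755852911331
```

>>> jog_arm(rot=[[0, 0, 0], [0, 0, 0], [0, 0, 0], [0, 0, 0]], delta_pos=[[0.09, 0, 0], [0, 0, 0], [0, 0, 0], [0, 0, 0]], jaw=[0, 0, 0, 0])

```text
time_s: 9.08
eef_pos: [0.5036, 0.1405, 0.0526]
tool_rot: [-2.023, 2.397, 0.002]
wrist_force: [0.4, 6.5, -1.4]
gripper_width: 0.0135
```

```bash
python3 -c "
from h import *
print(tj(), arm.get_state()['wrist_force'],arm.get_state()['gripper_width'])"
```

```text
(array([-101.5,   59.3,   52.6]), np.float64(-89.83)) [ 0.37500526  6.45623499 -1.38775269] 0.01346113498011272
```

>>> jog_arm(rot=[[0, 0, 0], [0, 0, 0], [0, 0, 0], [0, 0, 0], [0, 0, 0], [0, 0, 0], [0, 0, 0], [0, 0, 0]], delta_pos=[[0, 0, 0], [0, 0, 0], [0, 0, 0], [0, 0, -0.3], [0, 0, -0.8], [0, 0, -1], [0, -0.8, -1], [0, -0.8, -1]], jaw=[50, 50, 50, 50, 50, 50, 50, 50])

```text
time_s: 9.75
eef_pos: [0.5483, 0.1286, 0.1767]
tool_rot: [2.025, -2.399, -0.001]
wrist_force: [2.3, 0.9, -0.3]
gripper_width: 0.0424
```

>>> jog_arm(rot=[[0, 0, 0], [0, 0, 0], [0, 0, 0], [0, 0, 0], [0, 0, 0], [0, 0, 0]], delta_pos=[[0.5, -0.6, -1], [1, 0, -1], [1, 0, 0], [0, 0, 0], [0, 0, 0], [0, 0, 0]], jaw=[100, 100, 100, 100, 100, 100])

```text
time_s: 10.25
eef_pos: [0.5545, 0.0526, 0.2346]
tool_rot: [2.023, -2.403, -0.001]
wrist_force: [-0.3, -0.3, 0.5]
gripper_width: 0.0855
```

Run:
```python
from h import *; import pickle
w=cam('wrist'); p,d=eyes.snapshot('wrist'); pickle.dump((w,p,d),open('w4.pkl','wb')); cv2.imwrite('pics/w4.png',p[...,::-1])
print(tj(),arm.get_state()["time_s"]); P=cloud(w,d); Q=np.dstack([(P[...,:2]-J)@A,P[...,2]])
def box(n,x0,x1,y0,y1,z0,z1):
    m=(Q[...,0]>x0)&(Q[...,0]<x1)&(Q[...,1]>y0)&(Q[...,1]<y1)&(Q[...,2]>z0)&(Q[...,2]<z1); m[330:]=0
    q=Q[m]*1e3; print(n,m.sum(),np.percentile(q,[2,50,98],axis=0).round(1).tolist() if len(q) else 0)
box("grip",-.13,-.08,.02,.11,.0715,.085); box("bar",-.06,.02,.0,.08,.031,.04); box("clip",-.15,-.115,.03,.09,.0225,.0275);box("pointer",-.15,-.119,.03,.09,.0285,.035)
# panel from top: white plate
t=np.load("top0p.npy"); i=cam("top")
g=cv2.cvtColor(t,cv2.COLOR_RGB2GRAY); m=(g[235:297,368:435]>170).astype(np.uint8)
m=cv2.morphologyEx(m,cv2.MORPH_CLOSE,np.ones((9,9)))
c=max(cv2.findContours(m,0,1)[0],key=cv2.contourArea)+np.array([368,235]); b=cv2.boxPoints(cv2.minAreaRect(c))
B=np.array([onz(i,*q,.004) for q in b])[:,:2]; print(B,B.mean(0),[np.linalg.norm(B[k]-B[k-1]) for k in range(4)])
for k in range(2): e=B[k]-B[k-1]; print(np.degrees(np.arctan2(e[1],e[0])))
```

```text
(array([-36.5, -17.8, 234.3]), np.float64(-89.86)) 10.3
grip 570 [[-118.3, 52.5, 72.2], [-103.8, 58.6, 74.9], [-90.5, 65.7, 76.6]]
bar 1418 [[-58.3, 36.8, 32.5], [-18.2, 42.5, 34.8], [18.4, 48.7, 36.4]]
clip 100 [[-144.7, 31.4, 23.1], [-136.9, 58.0, 25.6], [-115.1, 89.2, 27.3]]
pointer 4 [[-121.5, 37.0, 32.3], [-120.7, 37.2, 33.3], [-119.7, 37.3, 34.6]]
[[ 0.47865763 -0.25008069]
 [ 0.53784226 -0.36458281]
 [ 0.44946165 -0.40881345]
 [ 0.39099059 -0.29465069]] [ 0.46423803 -0.32953191] [np.float64(0.0983462989101154), np.float64(0.12889358951258095), np.float64(0.09883057842051692), np.float64(0.12826535976096562)]
26.948821602734046
-62.66615394733471
```

>>> jog_arm(rot=[[0, 0, -1], [0, 0, -1], [0, 0, -1], [0, 0, -1], [0, 0, -1], [0, 0, -1], [0, 0, -1], [0, 0, -1]], delta_pos=[[0, 0, 0], [0, 0, 0], [0, 0, 0], [0, 0, 0], [0, 0, 0], [0, 0, 0], [0, 0, 0], [0, 0, 0]], jaw=[100, 100, 100, 100, 100, 100, 100, 100])

```text
time_s: 10.97
eef_pos: [0.5546, 0.0545, 0.2338]
tool_rot: [2.729, -1.555, -0.002]
wrist_force: [0.3, 0.3, -0.1]
gripper_width: 0.0853
```

>>> jog_arm(rot=[[0, 0, -1], [0, 0, -1], [0, 0, -1], [0, 0, -1], [0, 0, -1], [0, 0, -1], [0, 0, -1], [0, 0, -1]], delta_pos=[[0, 0, 0], [0, 0, 0], [0, 0, 0], [0, 0, 0], [0, 0, 0], [0, 0, 0], [0, 0, 0], [0, 0, 0]], jaw=[100, 100, 100, 100, 100, 100, 100, 100])

```text
time_s: 11.63
eef_pos: [0.5546, 0.0545, 0.2338]
tool_rot: [-3.096, 0.528, 0.002]
wrist_force: [-0.1, 0.7, 0.3]
gripper_width: 0.0851
```

>>> jog_arm(rot=[[0, 0, -1], [0, 0, -1], [0, 0, -1], [0, 0, -1], [0, 0, -1], [0, 0, -1], [0, 0, -1], [0, 0, -1]], delta_pos=[[0, 0, 0], [0, 0, 0], [0, 0, 0], [0, 0, 0], [0, 0, 0], [0, 0, 0], [0, 0, 0], [0, 0, 0]], jaw=[100, 100, 100, 100, 100, 100, 100, 100])

```text
time_s: 12.3
eef_pos: [0.5546, 0.0544, 0.2339]
tool_rot: [-3.09, -0.563, 0.002]
wrist_force: [0.4, -0.3, 0.7]
gripper_width: 0.0854
```

>>> jog_arm(rot=[[0, 0, -1], [0, 0, -0.4], [0, 0, 0], [0, 0, 0], [0, 0, 0], [0, 0, 0], [0, 0, 0], [0, 0, 0]], delta_pos=[[0, 0, 0], [0, 0, 0], [-0.7, 0.83, 0], [-0.7, 0.83, 0], [-0.7, 0.83, 0], [-0.7, 0.83, 0], [-0.7, 0.83, 0], [-0.7, 0.83, 0]], jaw=[100, 100, 100, 100, 100, 100, 100, 100])

```text
time_s: 12.97
eef_pos: [0.511, -0.1376, 0.234]
tool_rot: [-3.051, -0.744, 0.001]
wrist_force: [0.3, -0.6, 0.7]
gripper_width: 0.0852
```

>>> jog_arm(rot=[[0, 0, 0], [0, 0, 0], [0, 0, 0], [0, 0, 0], [0, 0, 0], [0, 0, 0], [0, 0, 0], [0, 0, 0]], delta_pos=[[-0.7, 0.83, 0], [-0.7, 0.83, 0], [-0.7, 0.83, 0], [-0.7, 0.83, 0], [-0.7, 0.83, 0], [-0.7, 0.83, 0], [0, 0, 0], [0, 0, 0]], jaw=[100, 100, 100, 100, 100, 100, 100, 100])

```text
time_s: 13.63
eef_pos: [0.4673, -0.3296, 0.2335]
tool_rot: [-3.053, -0.735, 0.001]
wrist_force: [0.2, 0.6, -0.1]
gripper_width: 0.0852
```

Run:
```python
from h import *; import pickle
w=cam('wrist'); p,d=eyes.snapshot('wrist'); pickle.dump((w,p,d),open('w5.pkl','wb')); cv2.imwrite('pics/w5.png',p[...,::-1])
print(tool()[0],tj(),arm.get_state()["time_s"],arm.get_state()["joints"]); P=cloud(w,d)
m=(P[...,2]>.038)&(P[...,2]<.06)&(np.hypot(P[...,0]-.464,P[...,1]+.33)<.08)
q=P[m]; print("handle",m.sum(),q.mean(0),np.percentile(q[:,2],[10,50,90])); l=cv2.fitLine(q[:,:2].astype(np.float32),2,0,1e-4,1e-4).ravel(); print(l,np.degrees(np.arctan2(l[1],l[0])))
t=(q[:,:2]-l[2:])@l[:2]; n=(q[:,:2]-l[2:])@np.array([-l[1],l[0]]); print(np.percentile(t,[1,99]),np.percentile(n,[2,98]),l[2:]+l[:2]*np.percentile(t,[1,99]).mean())
m=(P[...,2]>.0025)&(P[...,2]<.006)&(np.hypot(P[...,0]-.464,P[...,1]+.33)<.09)
q=P[m][:,:2]; r=cv2.minAreaRect((q*1e4).astype(np.float32)); print("plate",r)
w,p,d=pickle.load(open("w4.pkl","rb")); P=cloud(w,d); Q=np.dstack([(P[...,:2]-J)@A,P[...,2]])
m=(Q[...,0]>-.15)&(Q[...,0]<-.132)&(Q[...,1]>.05)&(Q[...,1]<.07)&(Q[...,2]>.022)&(Q[...,2]<.028); q=Q[m]*1e3; print("clip w4",m.sum(),np.percentile(q,[3,50,97],axis=0))
```

```text
[ 0.46802667 -0.32744779  0.23375766] (array([ -56.6, -407.9,  233.8]), np.float64(37.1)) 13.6833 [ 0.96599075  0.45063519 -0.58630763  1.93887222  0.32540011  0.8475006
  0.68277639]
handle 1617 [ 0.4629878  -0.32785214  0.04673263] [0.04565016 0.04676853 0.04782119]
[ 0.4546995  -0.8906449   0.4629878  -0.32785213] -62.954395
[-0.05228423  0.0569358 ] [-0.00477691  0.00455397] [ 0.46404534 -0.32992358]
plate ((4760.95947265625, -3226.3974609375), (1432.0965576171875, 1399.1993408203125), 34.348106384277344)
clip w4 66 [[-146.62868533   56.49439739   22.28346459]
 [-140.15079251   58.50748319   24.75768258]
 [-134.01556763   62.22936743   26.41857848]]
```

View pics/w5.png

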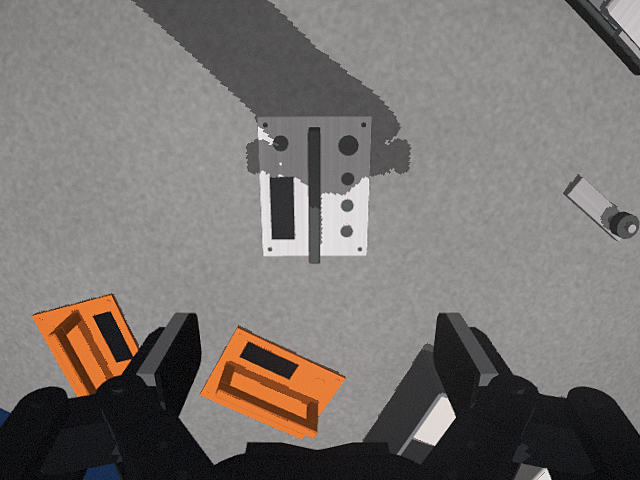

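Handle centre (0.464,−0.330), bar along −63°, top at 46.8 mm — all as specified. Clip y≈59 and pointer ≈58.7 also agree. Descending.

>>> jog_arm(rot=[[0, 0, 0.04], [0, 0, 0], [0, 0, 0], [0, 0, 0], [0, 0, 0], [0, 0, 0], [0, 0, 0], [0, 0, 0]], delta_pos=[[-0.14, 0, 0.8], [0, 0, 0.9], [0, 0, 0.9], [0, 0, 0.9], [0, 0, 0.9], [0, 0, 0.9], [0, 0, 0.6], [0, 0, 0]], jaw=[60, 60, 60, 60, 60, 60, 60, 60])

```text
time_s: 14.35
eef_pos: [0.4629, -0.3259, 0.054]
tool_rot: [-3.047, -0.74, 0.006]
wrist_force: [-0.9, 0.2, 0.0]
gripper_width: 0.0512
```

```bash
python3 -c "
from h import *
print(tool()[0],delta([.4640,-.3299,.0215],27.05), arm.get_state()['wrist_force'])"
```

```text
[ 0.46288126 -0.32589608  0.05402905] (array([-0.025,  0.143,  1.083]), np.float64(0.05187762778124068)) [-0.86921708  0.23419934  0.00188158]
```

>>> jog_arm(rot=[[0, 0, 0.05], [0, 0, 0], [0, 0, 0], [0, 0, 0], [0, 0, 0], [0, 0, 0], [0, 0, 0], [0, 0, 0]], delta_pos=[[-0.02, 0.13, 0.5], [0, 0, 0.5], [0, 0, 0], [0, 0, 0], [0, 0, 0], [0, 0, 0], [0, 0, 0], [0, 0, 0]], jaw=[60, 60, 60, 0, 0, 0, 0, 0], squeeze=90)

```text
time_s: 15.02
eef_pos: [0.4661, -0.3342, 0.0288]
tool_rot: [3.055, 0.728, 0.003]
wrist_force: [-0.9, 0.5, 6.2]
gripper_width: 0.0078
```

```bash
python3 -c "
from h import *
s=arm.get_state();print(tool()[0],tj(),delta([.4640,-.3299,.0215],27.05), s['wrist_force'],s['gripper_width'])"
```

```text
[ 0.46610441 -0.33420227  0.02876851] (array([ -57.3, -414.9,   28.8]), np.float64(36.64)) (array([ 0.002, -0.16 ,  0.242]), np.float64(-0.051036448280319745)) [-0.92552026  0.45343457  6.19290876] 0.00777865232224904
```

The reading overshoots while moving: the settled TCP is 7 mm high and 5 mm off along the bar. I'll open, correct and regrip.

>>> jog_arm(rot=[[0, 0, 0], [0, 0, 0], [0, 0, -0.05], [0, 0, 0], [0, 0, 0], [0, 0, 0], [0, 0, 0]], delta_pos=[[0, 0, 0], [0, 0, 0], [0, -0.16, 0.2], [0, 0, 0], [0, 0, 0], [0, 0, 0], [0, 0, 0]], jaw=[50, 50, 50, 50, 50, 50, 50])

```text
time_s: 15.6
eef_pos: [0.463, -0.3297, 0.0212]
tool_rot: [-3.054, -0.734, 0.0]
wrist_force: [-0.4, -0.4, -0.1]
gripper_width: 0.0428
```

```bash
python3 -c "
from h import *
s=arm.get_state();print(tool()[0],tj(),delta([.4640,-.3299,.021],27.05), s['wrist_force'],s['gripper_width'])"
```

```text
[ 0.46302714 -0.32965033  0.02122135] (array([ -61.1, -410.9,   21.2]), np.float64(36.88)) (array([0.025, 0.022, 0.007]), np.float64(-0.0030703095018282055)) [-0.39037765 -0.43872065 -0.09992951] 0.042826235361006035
```

>>> jog_arm(rot=[[0, 0, 0], [0, 0, 0], [0, 0, 0], [0, 0, 0], [0, 0, 0]], delta_pos=[[0.02, 0, 0], [0, 0, 0], [0, 0, 0], [0, 0, 0], [0, 0, 0]], jaw=[0, 0, 0, 0, 0], squeeze=90)

```text
time_s: 16.02
eef_pos: [0.4637, -0.3295, 0.0216]
tool_rot: [3.054, 0.734, 0.0]
wrist_force: [-0.2, 0.7, 3.9]
gripper_width: 0.0084
```

```bash
python3 -c "
from h import *
s=arm.get_state();print(tool()[0],tj(),delta([.4640,-.3299,.021],27.05), s['wrist_force'],s['gripper_width'])"
```

```text
[ 0.46372523 -0.3294691   0.02163835] (array([ -60.5, -410.6,   21.6]), np.float64(36.87)) (array([0.002, 0.017, 0.021]), np.float64(-0.005007156684578717)) [-0.24021399  0.74468289  3.87879445] 0.008441651527580236
```

>>> jog_arm(rot=[[0, 0, 0], [0, 0, 0], [0, 0, 0], [0, 0, 0.9], [0, 0, 0.9], [0, 0, 0.9], [0, 0, 0.9], [0, 0, 0.9]], delta_pos=[[0, 0, -0.5], [0, 0, -1], [0, 0, -1], [0, 0, 0], [0, 0, 0], [0, 0, 0], [0, 0, 0], [0, 0, 0]], jaw=[0, 0, 0, 0, 0, 0, 0, 0])

```text
time_s: 16.68
eef_pos: [0.4627, -0.3292, 0.0959]
tool_rot: [-3.139, -0.118, 0.002]
wrist_force: [-0.0, 1.0, -2.6]
gripper_width: 0.0082
```

>>> jog_arm(rot=[[0, 0, 0.9], [0, 0, 0.9], [0, 0, 0.9], [0, 0, 0.18], [0, 0, 0], [0, 0, 0], [0, 0, 0]], delta_pos=[[0, 0, 0], [0, 0, 0], [0, 0, 0], [0, 0, 0], [0, 0, 0], [0, 0, 0], [0, 0, 0]], jaw=[0, 0, 0, 0, 0, 0, 0])

```text
time_s: 17.27
eef_pos: [0.4634, -0.3293, 0.0961]
tool_rot: [-3.13, 0.268, 0.001]
wrist_force: [-0.4, -0.3, -3.3]
gripper_width: 0.0085
```

```bash
python3 -c "
from h import *
s=arm.get_state();print(tj(), s['wrist_force'],s['gripper_width'])"
```

```text
(array([ -60.8, -410.5,   96.1]), np.float64(0.05)) [-0.43342363 -0.34072387 -3.3066407 ] 0.00848358501928486
```

>>> jog_arm(rot=[[0, 0, 0], [0, 0, 0], [0, 0, 0], [0, 0, 0], [0, 0, 0], [0, 0, 0], [0, 0, 0], [0, 0, 0]], delta_pos=[[0.15, -0.6, 0], [0.15, -0.95, 0], [0.15, -0.95, 0], [0.15, -0.95, 0], [0.15, -0.95, 0], [0.15, -0.95, 0], [0.15, -0.95, 0], [0.15, -0.95, 0]], jaw=[0, 0, 0, 0, 0, 0, 0, 0])

```text
time_s: 17.93
eef_pos: [0.5366, -0.12, 0.0963]
tool_rot: [-3.13, 0.269, -0.0]
wrist_force: [0.5, 0.3, -3.4]
gripper_width: 0.0085
```

>>> jog_arm(rot=[[0, 0, 0], [0, 0, 0], [0, 0, 0], [0, 0, 0], [0, 0, 0], [0, 0, 0], [0, 0, 0], [0, 0, 0]], delta_pos=[[0, -0.95, 0], [0, -0.95, 0], [0, -0.95, 0], [0, -0.95, 0], [0, -0.9, 0], [0, -0.7, 0], [0, 0, 0], [0, 0, 0]], jaw=[0, 0, 0, 0, 0, 0, 0, 0])

```text
time_s: 18.6
eef_pos: [0.5643, 0.0404, 0.0964]
tool_rot: [-3.129, 0.263, -0.0]
wrist_force: [0.3, -0.9, -3.6]
gripper_width: 0.0083
```

Run:
```python
from h import *; import pickle
w=cam('wrist'); p,d=eyes.snapshot('wrist'); pickle.dump((w,p,d),open('w6.pkl','wb')); cv2.imwrite('pics/w6.png',p[...,::-1])
s=arm.get_state();print(tj(), s['wrist_force'],s['gripper_width'],s['time_s'])
```

```text
(array([-24.7, -31.2,  96.2]), np.float64(0.06)) [-0.12156786 -0.36422634 -1.89676512] 0.008330055279179058 18.65
```

View pics/w6.png

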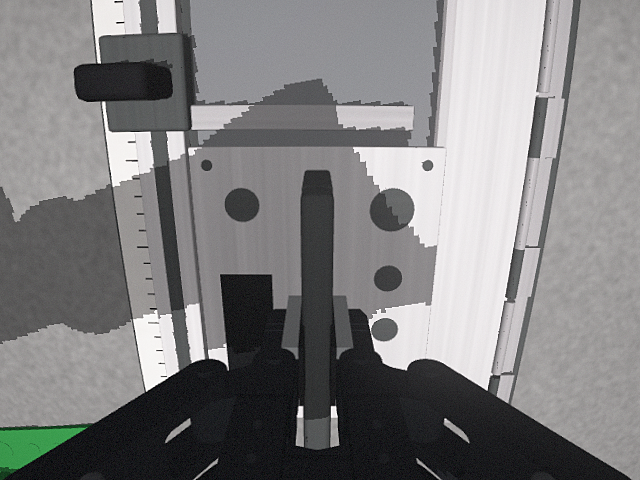

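View: panel square, its end at row 147, parallel to the stop bar (rows 105–130), with the keeper to the right. Next, panel tilt and position from depth.

```bash
cat > pan.py <<'E'
from h import *
def pan(f,zlo,zhi):
    import pickle
    w,p,d=pickle.load(open(f,"rb")); P=cloud(w,d); Q=np.dstack([(P[...,:2]-J)@A,P[...,2]])*1e3
    m=(Q[...,2]>zlo)&(Q[...,2]<zhi); m[270:]=0; m[:140]=0; m[:,295:340]=0; m=cv2.erode(m.astype(np.uint8),np.ones((3,3)))>0
    q=Q[m]; c=np.linalg.lstsq(np.c_[q[:,:2],np.ones(len(q))],q[:,2],rcond=None)[0]
    print("plate n",len(q),"slopes x,y",c[:2].round(4),"z",np.median(q[:,2]),"x range",np.percentile(q[:,0],[.3,99.7]),"ymax",np.percentile(q[:,1],99.7))
    m=(Q[...,2]>31.5)&(Q[...,2]<38)&(Q[...,0]>-60)&(Q[...,0]<18)&(Q[...,1]>20)&(Q[...,1]<70); m[200:]=0
    q=Q[m]; print("bar",len(q),np.percentile(q,[2,50,98],axis=0).round(1).tolist())
    m=(Q[...,2]>70)&(Q[...,0]<-80)&(Q[...,1]>20)&(Q[...,1]<90); m[200:]=0
    q=Q[m]; print("grip",len(q),np.percentile(q,[2,50,98],axis=0).round(1).tolist())
E
python3 -c "
from pan import *
pan('w6.pkl',68,92)"
```

```text
plate n 23215 slopes x,y [0.0009 0.0031] z 78.76639538807792 x range [-74.35642401  23.88413595] ymax 34.133573543833045
bar 4110 [[-58.5, 37.5, 33.4], [-20.8, 43.2, 34.9], [16.4, 48.8, 36.3]]
grip 2755 [[-118.5, 52.7, 71.1], [-103.8, 59.4, 75.0], [-90.7, 66.1, 76.6]]
```

>>> jog_arm(rot=[[0, 0, 0], [0, 0, 0], [0, 0, 0], [0, 0, 0], [0, 0, 0], [0, 0, 0], [0, 0, 0]], delta_pos=[[0, 0, 0.5], [0, 0, 0.5], [0, 0, 0.4], [0, 0, 0.2], [0, 0, 0.15], [0, 0, 0], [0, 0, 0]], jaw=[0, 0, 0, 0, 0, 0, 0])

```text
time_s: 19.23
eef_pos: [0.5641, 0.038, 0.0439]
tool_rot: [3.13, -0.271, -0.0]
wrist_force: [-0.3, -0.3, -2.0]
gripper_width: 0.0085
```

```bash
python3 -c "
from h import *
s=arm.get_state();print(tj(), s['wrist_force'],s['wrist_torque'])"
```

```text
(array([-24.4, -31.4,  43.9]), np.float64(-0.04)) [-0.29279312 -0.27913983 -2.0186776 ] [0.06451353 0.00470482 0.06637109]
```

>>> jog_arm(rot=[[0, 0, 0], [0, 0, 0], [0, 0, 0], [0, 0, 0], [0, 0, 0], [0, 0, 0]], delta_pos=[[0, 0, 0.075], [0, 0, 0], [0.3, 0, 0], [0.3, 0, 0], [0, 0, 0], [0, 0, 0]], jaw=[0, 0, 0, 0, 0, 0])

```text
time_s: 19.73
eef_pos: [0.5835, 0.0349, 0.0419]
tool_rot: [-3.129, 0.272, -0.003]
wrist_force: [-0.5, 0.8, -2.6]
gripper_width: 0.0082
```

```bash
python3 -c "
from h import *
s=arm.get_state();print(tj(), s['wrist_force'],s['wrist_torque'])"
```

```text
(array([ -4.8, -31.1,  41.9]), np.float64(-0.08)) [-0.51214838  0.8418109  -2.64880149] [ 0.00142096  0.07355675 -0.01266044]
```

>>> jog_arm(rot=[[0, 0, 0], [0, 0, 0], [0, 0, 0], [0, 0, 0], [0, 0, 0], [0, 0, 0]], delta_pos=[[0.2, -0.03, 0], [0.15, -0.03, 0], [0.1, 0, 0], [0.05, 0, 0.02], [0, 0, 0], [0, 0, 0]], jaw=[0, 0, 0, 0, 0, 0])

```text
time_s: 20.23
eef_pos: [0.5972, 0.0348, 0.0416]
tool_rot: [-3.13, 0.27, -0.001]
wrist_force: [-1.8, 1.1, 4.9]
gripper_width: 0.0082
```

```bash
python3 -c "
from h import *
s=arm.get_state();print(tj(), s['wrist_force'],s['wrist_torque'])"
```

```text
(array([  8.8, -28.9,  41.6]), np.float64(-0.01)) [-1.77818889  1.11566451  4.91816394] [0.08884344 0.41563224 0.01445259]
```

>>> jog_arm(rot=[[0, 0, 0], [0, 0, 0], [0, 0, 0], [0, 0, 0], [0, 0, 0]], delta_pos=[[0.03, 0, 0], [0, 0, 0.025], [0, 0, 0], [0, 0, 0], [0, 0, 0]], jaw=[0, 0, 0, 0, 0])

```text
time_s: 20.65
eef_pos: [0.5972, 0.0348, 0.0416]
tool_rot: [3.13, -0.27, -0.001]
wrist_force: [-3.3, 0.6, 12.2]
gripper_width: 0.0081
```

Run:
```python
from pan import *; import pickle
s=arm.get_state();print(tj(), s['wrist_force'],s['wrist_torque'])
w=cam('wrist'); p,d=eyes.snapshot('wrist'); pickle.dump((w,p,d),open('w7.pkl','wb')); cv2.imwrite('pics/w7.png',p[...,::-1])
P=cloud(w,d); Q=np.dstack([(P[...,:2]-J)@A,P[...,2]])*1e3
pan('w7.pkl',21,26.5)
m=(Q[...,0]>45)&(Q[...,0]<80)&(Q[...,1]>-80)&(Q[...,1]<80)&(Q[...,2]>20)&(Q[...,2]<40); q=Q[m]
print("keeper",len(q),np.median(q[:,2]),np.polyfit(q[:,0],q[:,2],1))
s=arm.get_state();print(tj(), s['wrist_force'],s['wrist_torque'],s['time_s'])
```

```text
(array([  8.7, -28.9,  41.6]), np.float64(-0.0)) [-3.32598009  0.64288425 12.22015554] [0.16062434 0.95531645 0.00476102]
plate n 16930 slopes x,y [0.0027 0.0022] z 23.96225276085798 x range [-93.28781188  96.7701706 ] ymax 34.308279051002216
bar 7611 [[-58.3, 37.2, 33.5], [-19.5, 43.2, 34.9], [16.6, 48.9, 36.3]]Traceback (most recent call last):
  File "<stdin>", line 5, in <module>
  File "pan.py", line 11, in pan
    q=Q[m]; print("grip",len(q),np.percentile(q,[2,50,98],axis=0).round(1).tolist())
                                ~~~~~~~~~~~~~^^^^^^^^^^^^^^^^^^^^
    return _quantile_unchecked(
        a, q, axis, out, overwrite_input, method, keepdims, weights)
    return _ureduce(a,
                    func=_quantile_ureduce_func,
    ...<5 lines>...
                    overwrite_input=overwrite_input,
                    method=method)
    r = func(a, **kwargs)
    result = _quantile(arr,
                       quantiles=q,
    ...<2 lines>...
                       out=out,
                       weights=wgt)
    slices_having_nans = np.isnan(arr[-1, ...])
                                  ~~~^^^^^^^^^
IndexError: index -1 is out of bounds for axis 0 with size 0
```

View pics/w7.png

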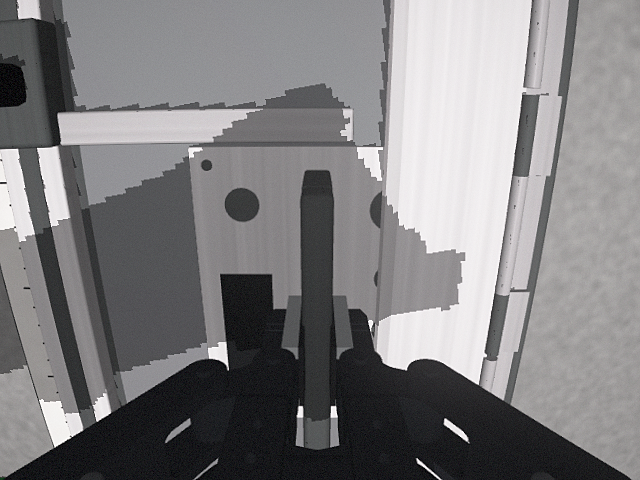

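Panel end sits right at the stop bar (row 147), its right edge under the keeper at column ~380. The handle/hole pixels haven't moved since the lift, so the grip hasn't slipped. Last check: keeper height before and after.

Run:
```python
from h import *; import pickle
for f in ("w3","w4","w7"):
    w,p,d=pickle.load(open(f+".pkl","rb")); P=cloud(w,d); Q=np.dstack([(P[...,:2]-J)@A,P[...,2]])*1e3
    m=(Q[...,0]>44)&(Q[...,0]<80)&(Q[...,1]>-80)&(Q[...,1]<100)&(Q[...,2]>22)&(Q[...,2]<40); m[330:]=0; q=Q[m]
    print(f,"keeper",len(q),np.median(q[:,2]),np.polyfit(q[:,0],q[:,2],1))
m=(Q[...,2]>22.5)&(Q[...,2]<26)&(Q[...,1]>0)&(Q[...,1]<30)&(Q[...,0]<-20)&(Q[...,0]>-60); q=Q[m]; print("plate left x",np.percentile(q[:,0],[.5,2]),len(q))
s=arm.get_state();print(tj(), s['wrist_force'],s['gripper_width'],s['time_s'])
```

```text
w3 keeper 9922 28.44259190913634 [1.08657311e-03 2.83630932e+01]
w4 keeper 10501 28.42850971319405 [1.53082060e-03 2.83272126e+01]
w7 keeper 30334 28.479720552623654 [9.71202228e-04 2.84239375e+01]
plate left x [-41.41997726 -40.93544392] 3870
(array([  8.7, -28.9,  41.6]), np.float64(-0.0)) [-4.77646805  0.07685409 12.43515741] 0.00783255499147686 20.7
```

```bash
python3 -c "
from h import *
print(arm.job_done()); s=arm.get_state(); print(s['time_s'],s['wrist_force'],tj())"
```

```text
the job is handed in; nothing more can be done
None
the job is handed in; nothing more can be done
```

I set the side stop over the index clip, tucked the panel under the keeper against the fence and the stop, and handed the job in at 20.7 s. The robot is still gripping the handle and pressing the panel down.

**Stop:** My first move of the stop fell about 3.6 mm short, so I gripped it again and corrected it. The last measurement put the pointer at jig y ≈ 59.2 mm, and the clip at about 59.7 mm (58.5 to 59.7 across pictures).

**Panel:** I gripped the handle twice, because the first grip was 7 mm too high and 5 mm off along the bar. The last checks before handing in showed:

| Check | Measured | Allowed |
|---|---|---|
| Handle x in jig | about 8.7 mm | 5 to 14 mm |
| Handle to stop face (y) | about −65.6 mm | −70 to −62 mm |
| Plate top above table | 24.0 mm (lying on the bed) | handle limits work out to 21–26 mm |
| Plate tilt | under 0.004 rad | 0.03 rad |
| Square to the jig | 0.0° (tool reading) | 0.05 rad |
| Push on the wrist | 12.4 N up, about 15 N on the bed with the panel's weight | 6 to 40 N |
| Keeper height at rest | 28.5 mm, against 28.4 mm before (flat) | under 0.02 rad lift |

**Less certain:**
- **Stop gap:** the bar partly hides the panel's end in the last picture. The −65.6 mm therefore comes from the tool position and the unchanged grip, not from seeing the end directly.
- **Jig x position:** the edges I used to find it disagreed by up to 1.5 mm, which is still inside the tolerance.
- **After hand-in:** I could take no reading, because the interface returned none.

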